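# Check-weigh a suspect drone battery and hold it up for inspection

## Task

The battery pack with the orange tape may have leaked: weigh it against the good pack by swinging the balance's red arrest lever fully over to free the beam, let the beam tip and come to rest, then swing the lever fully back so that the beam is arrested again. Only then lift the taped pack at least 10 cm clear above its pan and finish while still holding it in the gripper, level and steady, so that I can look at its underside. Leave the good pack lying on its pan and everything else where it is.

Things in the scene. Friction and masses are not known exactly. Their poses are not given: they have to be found in the camera images.
- balance: Two-pan top-loading balance, grey casting 150 x 300 mm with a blue line, fixed to the bench. Origin: centre of its underside, at bench height; z up, y along the beam; its front, with the arrest lever, faces its own -x. A white scale plate (64 mm wide, top at 170 mm) stands between the pans, a tare bar runs along y at x = -78 mm, up to 85 mm high.
- arrest_lever (a joint): Arrest lever angle, rad: 0 = leaning 0.45 rad to the balance's +y, beam arrested (start, within 0.06); 0.90 = end stop, leaning 0.45 rad to -y, beam free. Turns about the balance's x axis through its point (-110, 0, 45) mm; 90 mm from pivot to knob centre, 10 mm stem. Light friction (about 1 N at the knob), stays where left. The arrest lowers evenly over the swing.
- lever_knob (a point): Centre of the red ball knob (22 mm) on the arrest lever; about 126 mm above the bench at both ends of its swing, 39 mm to either side of the pivot, 135 mm high when upright. It can be pushed sideways with closed fingers, best along its arc.
- beam (a joint): Tilt of the beam about the balance's x axis, rad: 0 = level (arrested); positive = +y pan up, negative = -y pan up. Free, it tips to its stop at +0.05 or -0.05; the pans stay level and rise or sink 6 mm; it rests within 1 s. Arrested, it is held level even when one pan is empty.
- pan_left_top (a point): Centre of the upper face of the balance's +y pan while arrested, at (0, 120, 120) mm of the balance; a flat round steel plate, 140 mm across, 4 mm thick, no rim.
- pan_right_top (a point): The same for the -y pan, at (0, -120, 120) mm of the balance.
- suspect_pack: The suspect battery pack: dark grey hard-cased drone battery, 110 long (x) x 50 wide (y) x 40 mm high, with a 24 mm band of orange tape round its middle; 0.25 to 0.31 kg. Origin: centre of its underside. It lies flat on the left or the right pan, long side roughly across the beam (yaw within 0.4 rad).
- good_pack: The good battery pack: same dark grey case, 110 x 50 x 40 mm, a green round dot on top and no tape, about 0.33 kg, always the heavier one. Origin: centre of its underside. It lies on the other pan and stays there.
- motor: Bystander: small black brushless motor with a copper ring, 35 mm across, 34 mm high, upright on a blue bench mat (4 mm thick) left of the balance. Origin: centre of its underside.
- screwdriver: Bystander: red-handled screwdriver, 160 mm long, lying on the blue mat along its own x. Origin: centre of its underside.
- propeller: Bystander: black two-blade propeller with orange tips, 220 mm long, 10 mm high, lying on the bench right of the balance. Origin: centre of its underside.
- flux_bottle: Bystander: white plastic bottle with a blue cap, 48 mm across, 120 mm high, right of the balance. Origin: centre of its underside.
- solder_reel: Bystander: solder reel, aluminium coloured, 60 mm across, 45 mm high, left of the balance. Origin: centre of its underside.
- screw_tray: Bystander: yellow three-part screw tray, 100 x 130 x 28 mm, right of the robot. Origin: centre of its underside.

How it is judged:
On the way, in this order (a step that is already met when the one before it is completed fails the run):
1. the arrest lever is fully over (within 0.15 rad of its stop), the beam has tipped and come to rest (value of joint arrest_lever above 0.75 rad and (value of joint beam above 0.03 rad or value of joint beam below -0.03 rad) and velocity of joint beam between -0.03 and 0.03 rad/s), for 0.4 s.
2. the lever is fully back (within 0.15 rad) and the beam arrested level again, with both packs still on their pans (value of joint arrest_lever below 0.15 rad and value of joint beam between -0.02 and 0.02 rad and z of each of suspect_pack, good_pack in the frame of balance below 0.13 m), for 0.3 s.
3. the taped pack is held in the fingers at least 90 mm above its pan, level and steady (z of suspect_pack in the frame of balance above 0.21 m and angle between suspect_pack's own z axis and vertical below 0.12 rad and contact force between the fingers and suspect_pack above 1 N and contact force between suspect_pack and balance below 0.05 N and linear speed of suspect_pack below 0.03 m/s and angular speed of suspect_pack below 0.15 rad/s), for 0.3 s.
At the end, for the whole second after the job is handed in: The gripper still holds the taped pack, 90 mm or more above its pan, tilted under 0.12 rad, slower than 0.03 m/s and 0.15 rad/s, touching no balance part; lever within 0.15 rad of arrested, beam level within 0.02 rad; good pack flat on its pan, moved under 25 mm; bystanders under 30 mm (all of step 3 and value of joint arrest_lever below 0.15 rad and value of joint beam between -0.02 and 0.02 rad and contact force between good_pack and balance above 1 N and distance of good_pack from where it was at the start of the episode below 0.025 m and angle between good_pack's own z axis and vertical below 0.1 rad and distance of each of motor, screwdriver, propeller, flux_bottle, solder_reel, screw_tray from where it was at the start of the episode below 0.03 m); the arm keeps its last pose, push and grip.
It fails at once if the taped pack is lifted off its pan while the beam is not arrested (z of suspect_pack in the frame of balance above 0.14 m and value of joint arrest_lever above 0.3 rad).
It fails at once if the taped pack is tipped (over 0.35 rad) or falls below pan height (angle between suspect_pack's own z axis and vertical above 0.35 rad or z of suspect_pack in the frame of balance below 0.09 m).
It fails at once if the good pack is pushed about (over 40 mm) or tipped (distance of good_pack from where it was at the start of the episode above 0.04 m or angle between good_pack's own z axis and vertical above 0.35 rad).
It fails at once if a bystander is moved by more than 30 mm (distance of any of motor, screwdriver, propeller, flux_bottle, solder_reel, screw_tray from where it was at the start of the episode above 0.03 m).
It also fails if it takes over 61 s, if anything falls off the work surface, if the arm or the gripper's body presses on something with over 40 N, if the wrist force passes 120 N, or if a joint passes its speed limit or range.

## Robot

A 7-joint arm with a two-finger parallel gripper is mounted at the origin on the work surface. World frame = base frame: x ahead of the robot, y to its left, z up, the work surface at z = 0. Lengths are in m, angles in rad, forces in N, time in s.
With the tool pointing down it reaches from about 0.425 to 0.875 m from the base axis. Payload 8.4 kg.
Tool frame: the origin (TCP) lies between the finger pads; the fingertips stand 14 mm ahead of it and the grasp point (between the pads) lies 5 mm behind it (tips_ahead is the distance from the TCP to the fingertips, in m); z points along the fingers, y is the line along which they close (so a half turn about z gives the same grasp; the last joint's range is limited). The gripper opens to 85 mm and grips with 20 to 120 N. Pads are 22 mm wide; open, the fingers measure 114 mm over their backs; the gripper's body (76 mm by 85 mm) begins 54 mm behind the grasp point. The pads swing forward as they close: fully open they stand 13 mm farther back than shut.
Start: joints at [1.179, 0.333, 0.04, 1.465, -0.013, 1.343, -0.059], TCP at [0.188, -0.622, 0.245] pointing down, gripper open.
Joint ranges: [-2.58, 2.58], [-0.38, 2.09], [-1.3, 1.39], [0.25, 2.4], [-1.5, 4.64], [0.08, 2.09], [-2.65, 2.65]. Speed limits (rad/s): [2.22, 2.22, 2.79, 2.79, 3.14, 3.14, 3.14].

## Interface

Orientations are given as a rotation vector (axis times angle).
In Python, from plant import observe, get_image, finish_job, tips_ahead gives the robot as it stands. The module is installed in compiled form; this text tells all that it offers.
- The arm moves only by the tool send_rows, never from a script. Its argument "rows" is a list of rows, each an object of numbers: "claw": the opening, from 0 (shut) to 1 (fully open); "dx", "dy", "dz": the shift along the tool's x, y, z in m; "ax", "ay", "az": the turn, a rotation vector about the tool's x, y, z in degrees. A call has 1 to 8 rows; each row shifts and turns the commanded pose from where the row before left it, along the tool's axes as they then stand; what a row does not reach is not made up. A row lasts 1/12 s, in which the tool goes at most 41.7 mm and 7.16 degrees, less where a joint would pass 70% of its speed; a pose out of reach is approached as far as the arm can. A call with a gripper value outside its range is refused whole. The fingers move at their own pace and stop on an object; "newtons" is the grip in N (left out, the last holds). Time passes only in rows, so rows that do not move let the fingers close. It gives the time, the measured TCP pose, the force, the opening and the grip force at its end, in the units of the state.
- observe(): the state, without advancing time (a new reading comes with each control period).
- get_image(name): name is "scene" or "top" or "wrist"; returns a dict with "frame" (384x512x3 uint8, red, green, blue), "intrinsics" (3x3 intrinsics, pixels), "dist" ([k1, k2, p1, p2, k3] as OpenCV has them; the pictures are not rectified), "cam_to_world" (4x4, takes a point from camera to world coordinates); the wrist camera has in their place "tool_from_camera" (4x4, takes a point from camera to tool coordinates, whose origin is the TCP and whose axes are the flange's). Camera axes: x right, y down, z forward; pixel columns grow to the right and rows downward; lengths in m; the calibration is good to about 2 mm. A picture is of the moment at which its call begins: read the wrist's pose just before it. There is no depth.
- finish_job(): hands the job in; it is judged then, once.
The state is a dict: "time_s": time; "joint_positions": joint angles; "joint_velocities": joint speeds; "joint_efforts": joint torques, N m; "ee_pos": TCP position; "orientation": TCP orientation; "wrist_force": force on the tool from outside, world axes, zero at the start; "torque": the same for the moment, N m; "gripper_width": finger opening in m; "finger_force": force on a finger pad.
Only numpy, scipy, OpenCV 4.12 (cv2) and the standard library are available. Lean on these libraries where they do the work, as an engineer would, in place of code of your own. Each camera call takes 0.05 s, during which the arm holds its last target. There are 200 camera calls.

## Working session

There is one attempt and no reset: what is moved stays moved. The work goes in short steps, Python scripts to look and compute and a tool call to move; the robot and the scene stay as the last step left them, time stands still between calls to the robot, and variables do not carry over. Pictures are saved under pics/ and viewed, at most 10 in all, crops included, and the job is handed in when it is done.

Besides the shell and the picture viewer there is one more tool, called after "Call:" in YAML: its name, and indented under it one key for each argument. send_rows: Moves the arm, as the interface text tells. Its arguments: {"type":"object","properties":{"rows":{"type":"array"},"newtons":{"type":"number"}},"required":["rows"]}

```bash
mkdir -p pics
python3 - <<'E'
from plant import *
import cv2,pickle,numpy as np
d={}
print(observe())
print(tips_ahead)
for n in("scene","top"):
    g=get_image(n);d[n]=g;cv2.imwrite(f"pics/{n}0.png",g["frame"][...,::-1]);print(n,g["intrinsics"],g["dist"],g["cam_to_world"])
pickle.dump(d,open("d0.pkl","wb"))
E
```

```text
{'time_s': 0.0, 'joint_positions': array([ 1.17878935,  0.33390112,  0.03986525,  1.46629854, -0.01338578,
        1.34330795, -0.05851134]), 'joint_velocities': array([ 0.00013535,  0.00030715,  0.0008343 ,  0.0011963 ,  0.00045367,
       -0.00252017,  0.00116324]), 'joint_efforts': array([-1.42981124e-03, -6.58559990e+01,  1.36453506e+00, -4.05566955e+01,
        1.66517752e-02,  1.26084813e-02, -1.10480704e-05]), 'ee_pos': array([ 0.18746027, -0.62191252,  0.24441412]), 'orientation': array([-3.10639631e+00, -4.58036701e-01,  5.66922147e-04]), 'wrist_force': array([-0.68599099,  0.87540434,  0.53573846]), 'torque': array([ 0.02913013, -0.02924816,  0.04096062]), 'finger_force': 0.0, 'gripper_width': 0.0855541218460417}
0.014
scene [[447.12708583   0.         260.18598229]
 [  0.         447.12708583 196.60657366]
 [  0.           0.           1.        ]] [-0.16797324  0.          0.          0.          0.        ] [[ 0.66310267  0.57541456 -0.478741    1.12903258]
 [ 0.74852669 -0.5111366   0.42243009 -0.57670349]
 [-0.00162962 -0.63846493 -0.76964919  1.14241552]
 [ 0.          0.          0.          1.        ]]
top [[428.09754745   0.         259.5965488 ]
 [  0.         428.09754745 191.45837092]
 [  0.           0.           1.        ]] [-0.02557134  0.          0.          0.          0.        ] [[ 0.01191264 -0.9820556   0.188215    0.26667277]
 [-0.99989909 -0.01315625 -0.00535947 -0.00152803]
 [ 0.0077395  -0.18813216 -0.98211323  1.33914359]
 [ 0.          0.          0.          1.        ]]
```

View pics/scene0.png

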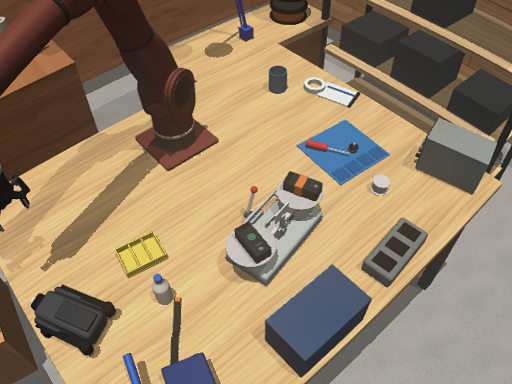

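View pics/top0.png

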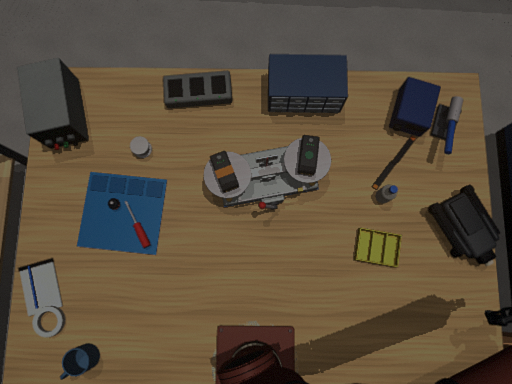

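The suspect pack (orange tape, top view about 227,172) is on the left (+y) pan. The good pack (green dot, 307,156) is on the right pan, and the red knob is near (263,205).

```bash
cat > h.py <<'E'
import cv2,numpy as np
def ray(g,px,w=None):
    K,D=g["intrinsics"],np.array(g["dist"]); M=g["cam_to_world"] if w is None else w
    p=cv2.undistortPoints(np.array(px,float).reshape(-1,1,2),K,D).reshape(-1,2)
    d=np.c_[p,np.ones(len(p))]@M[:3,:3].T
    return M[:3,3],d/np.linalg.norm(d,axis=1)[:,None]
def atz(g,px,z,w=None):
    o,d=ray(g,px,w); return o+d*((z-o[2])/d[:,2])[:,None]
def tri(g1,p1,g2,p2,w1=None,w2=None):
    o1,d1=ray(g1,[p1],w1);o2,d2=ray(g2,[p2],w2)
    A=np.c_[d1[0],-d2[0]];s=np.linalg.lstsq(A,o2-o1,rcond=None)[0]
    a=o1+s[0]*d1[0];b=o2+s[1]*d2[0];return (a+b)/2,np.linalg.norm(a-b)
def proj(g,P):
    M=np.linalg.inv(g["cam_to_world"])
    return cv2.projectPoints(np.array(P,float).reshape(-1,1,3),cv2.Rodrigues(M[:3,:3])[0],M[:3,3],g["intrinsics"],np.array(g["dist"],float))[0].reshape(-1,2)
E
python3 - <<'E'
from h import *
import pickle
d=pickle.load(open("d0.pkl","rb"))
win={"scene":(225,160,110,125),"top":(195,125,145,95)}
for n,(x,y,w,h) in win.items():
    f=d[n]["frame"][y:y+h,x:x+w].copy();hsv=cv2.cvtColor(f,cv2.COLOR_RGB2HSV).astype(int)
    H,S,V=hsv[...,0],hsv[...,1],hsv[...,2]
    for c,m in(("red",((H<6)|(H>174))&(S>170)&(V>90)),("orange",(H>6)&(H<15)&(S>170)&(V>110)),("green",(H>40)&(H<85)&(S>70))):
        k,l,s,ce=cv2.connectedComponentsWithStats(m.astype(np.uint8))
        print(n,c,[(s[i][4],s[i][:4].tolist(),(ce[i]+[x,y]).round(1).tolist()) for i in range(1,k) if s[i][4]>5])
a=cv2.resize(d["scene"]["frame"][160:285,225:335],None,fx=4.8,fy=4.8,interpolation=2) 
cv2.imwrite("pics/c1.png",a[...,::-1])
b=cv2.resize(d["top"]["frame"][125:220,195:340],None,fx=5.5,fy=5.5,interpolation=2)
cv2.imwrite("pics/c2.png",b[...,::-1])
E
```

```text
scene red [(np.int32(27), [26, 26, 6, 6], [253.5, 188.9])]
scene orange [(np.int32(80), [70, 15, 13, 13], [300.9, 181.0])]
scene green [(np.int32(6), [84, 53, 3, 2], [310.0, 213.5]), (np.int32(40), [23, 73, 7, 7], [251.0, 236.3]), (np.int32(8), [30, 83, 7, 4], [258.1, 244.1])]
top red [(np.int32(24), [65, 77, 5, 6], [262.0, 204.3])]
top orange [(np.int32(115), [20, 41, 18, 12], [223.7, 171.2])]
top green [(np.int32(50), [110, 26, 8, 8], [308.6, 154.5])]
```

View pics/c1.png

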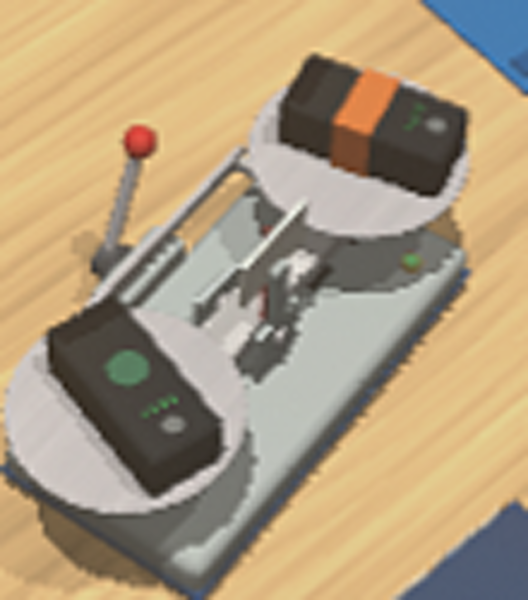

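View pics/c2.png

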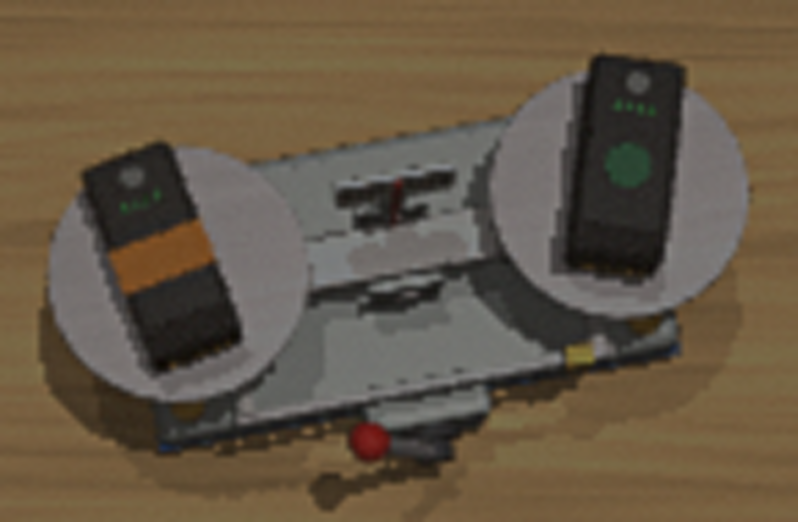

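Crop views: the tape's top-face centre is at about (368,98) in c1 and (161,255) in c2. Pan centres in c2 are about (178,275) on the left and (620,192) on the right. The knob leans to +y, so the beam is arrested. The left pack's long edge runs from (82,178) to (155,338) in c2.

Run:
```python
from h import *
import pickle
d=pickle.load(open("d0.pkl","rb"));s,t=d["scene"],d["top"]
S=lambda x,y:(x/4.8+225-.4,y/4.8+160-.4)
T=lambda x,y:(x/5.5+195-.4,y/5.5+125-.4)
for n,a,b in(("knob",(253.4,188.9),(262,204.3)),("dot",(251,236.3),(308.6,154.5)),("tape",S(368,98),T(161,255))):
    print(n,*tri(s,a,t,b))
PL=atz(t,[T(178,275)],.12)[0];PR=atz(t,[T(620,192)],.12)[0]
# scene pans
print("pans",PL,PR,np.linalg.norm(PL-PR)); v=PL-PR;yaw=np.arctan2(v[1],v[0])-np.pi/2
c=(PL+PR)/2;c[2]=0
R=np.array([[np.cos(yaw),-np.sin(yaw),0],[np.sin(yaw),np.cos(yaw),0],[0,0,1]])
print("c",c,"yaw",yaw,"knob pred",c+R@[-.11,.039,.126],"pivot",c+R@[-.11,0,.045])
q=atz(t,[T(*p) for p in((82,178),(167,142),(145,338),(235,310))],.16);print("susp",q,q.mean(0))
e=q[0]+q[1]-q[2]-q[3];print("yaw",np.arctan2(e[1],e[0]))
q=atz(t,[T(*p) for p in((592,55),(685,65),(568,248),(658,262))],.16);print("good",q.mean(0))
e=q[0]+q[1]-q[2]-q[3];print("yaw",np.arctan2(e[1],e[0]))
# overlay
for n,g in d.items():
    f=g["frame"].copy()
    a=np.linspace(0,2*np.pi,60)
    for sy in(.12,-.12):
        P=proj(g,[c+R@[.07*np.cos(k),sy+.07*np.sin(k),.12] for k in a])
        cv2.polylines(f,[np.int32(P*16)],True,(0,255,255),1,cv2.LINE_AA,4)
    P=proj(g,[c+R@[x,y,0] for x,y in((-.075,-.15),(.075,-.15),(.075,.15),(-.075,.15))]);cv2.polylines(f,[np.int32(P*16)],True,(255,255,0),1,cv2.LINE_AA,4)
    x,y,w,h={"scene":(220,155,115,130),"top":(190,120,150,105)}[n]
    d[n]["c"]=cv2.resize(f[y:y+h,x:x+w],(400,int(400*h/w)),interpolation=2)
A,B=s["c"],t["c"];H=max(len(A),len(B));o=np.zeros((H,800,3),np.uint8);o[:len(A),:400]=A;o[:len(B),400:]=B
cv2.imwrite("pics/ov.png",o[...,::-1])
```

```text
knob [ 0.46167218 -0.01523121  0.12751116] 0.0005906765503901928
dot [ 0.60297209 -0.14638879  0.1577797 ] 0.001238083390005482
tape [0.55069926 0.09436496 0.16033878] 0.001445564406382669
pans [0.54916294 0.08771536 0.12      ] [ 0.59801515 -0.14763354  0.12      ] 0.24036565009179695
c [ 0.57358905 -0.02995909  0.        ] yaw 0.20466713497166533 knob pred [ 0.45795848 -0.01412961  0.126     ] pivot [ 0.46588489 -0.05231563  0.045     ]
susp [[0.59073371 0.13583628 0.16      ]
 [0.61066922 0.09237632 0.16      ]
 [0.50665244 0.10077119 0.16      ]
 [0.52190445 0.05512154 0.16      ]] [0.55748996 0.09602634 0.16      ]
yaw 0.39627247793201453
good [ 0.60615869 -0.14607037  0.16      ]
yaw -0.13535468327772632
```

View pics/ov.png

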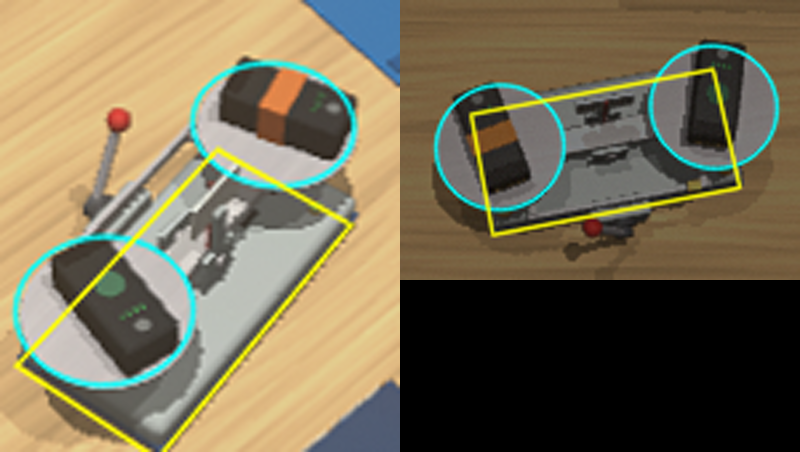

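Pan model fits both views. Plan: straddle the knob with half-open fingers (tool y along the beam), then push it both ways. First I turn the wrist and swing over at safe height.

Call:
send_rows:
  rows:
    - {"az":5.05,"claw":0.5}
    - {"dx":0.029,"dy":-0.024,"claw":0.5}
    - {"dx":0.029,"dy":-0.024,"claw":0.5}
    - {"dx":0.029,"dy":-0.024,"claw":0.5}
    - {"dx":0.029,"dy":-0.024,"claw":0.5}
    - {"dx":0.029,"dy":-0.024,"claw":0.5}
    - {"dx":0.029,"dy":-0.024,"claw":0.5}
    - {"dx":0.029,"dy":-0.024,"claw":0.5}

```text
invalid input at $.rows[0]: expected keys claw, dx, dy, dz, ax, ay, az
```

Call:
send_rows:
  rows:
    - {"dx":0.029,"dy":-0.024,"claw":0.5}
    - {"dx":0.029,"dy":-0.024,"claw":0.5}
    - {"dx":0.029,"dy":-0.024,"claw":0.5}
    - {"dx":0.029,"dy":-0.024,"claw":0.5}
    - {"dx":0.009,"dy":-0.034,"claw":0.5}
    - {"dx":0.009,"dy":-0.034,"claw":0.5}
    - {"dx":0.009,"dy":-0.034,"claw":0.5}
    - {"claw":0.5}

```text
invalid input at $.rows[0]: expected keys claw, dx, dy, dz, ax, ay, az
```

All keys are required in every row.

Call:
send_rows:
  rows:
    - {"claw":0.5,"dx":0,"dy":0,"dz":0,"ax":0,"ay":0,"az":5.05}
    - {"claw":0.5,"dx":0.029,"dy":-0.024,"dz":0,"ax":0,"ay":0,"az":0}
    - {"claw":0.5,"dx":0.029,"dy":-0.024,"dz":0,"ax":0,"ay":0,"az":0}
    - {"claw":0.5,"dx":0.029,"dy":-0.024,"dz":0,"ax":0,"ay":0,"az":0}
    - {"claw":0.5,"dx":0.029,"dy":-0.024,"dz":0,"ax":0,"ay":0,"az":0}
    - {"claw":0.5,"dx":0.029,"dy":-0.024,"dz":0,"ax":0,"ay":0,"az":0}
    - {"claw":0.5,"dx":0.029,"dy":-0.024,"dz":0,"ax":0,"ay":0,"az":0}
    - {"claw":0.5,"dx":0.029,"dy":-0.024,"dz":0,"ax":0,"ay":0,"az":0}

```text
time_s: 0.77
ee_pos: [0.3529, -0.4148, 0.2451]
orientation: [-3.125, -0.321, 0.001]
wrist_force: [0.7, -0.8, -0.5]
gripper_width: 0.0427
finger_force: 0.0
```

Call:
send_rows:
  rows:
    - {"claw":0.5,"dx":0.029,"dy":-0.024,"dz":0,"ax":0,"ay":0,"az":0}
    - {"claw":0.5,"dx":0.029,"dy":-0.024,"dz":0,"ax":0,"ay":0,"az":0}
    - {"claw":0.5,"dx":0.029,"dy":-0.024,"dz":0,"ax":0,"ay":0,"az":0}
    - {"claw":0.5,"dx":0.029,"dy":-0.024,"dz":0,"ax":0,"ay":0,"az":0}
    - {"claw":0.5,"dx":0.009,"dy":-0.034,"dz":0,"ax":0,"ay":0,"az":0}
    - {"claw":0.5,"dx":0.009,"dy":-0.034,"dz":0,"ax":0,"ay":0,"az":0}
    - {"claw":0.5,"dx":0.009,"dy":-0.034,"dz":0,"ax":0,"ay":0,"az":0}
    - {"claw":0.5,"dx":0,"dy":0,"dz":0,"ax":0,"ay":0,"az":0}

```text
time_s: 1.43
ee_pos: [0.4531, -0.1863, 0.2454]
orientation: [-3.122, -0.334, -0.001]
wrist_force: [1.4, -0.1, 0.2]
gripper_width: 0.0429
finger_force: 0.0
```

Call:
send_rows:
  rows:
    - {"claw":0.5,"dx":0.009,"dy":-0.033,"dz":0,"ax":0,"ay":0,"az":0}
    - {"claw":0.5,"dx":0.009,"dy":-0.033,"dz":0,"ax":0,"ay":0,"az":0}
    - {"claw":0.5,"dx":0.009,"dy":-0.033,"dz":0,"ax":0,"ay":0,"az":0}
    - {"claw":0.5,"dx":0.009,"dy":-0.033,"dz":0,"ax":0,"ay":0,"az":0}
    - {"claw":0.5,"dx":0.009,"dy":-0.033,"dz":0,"ax":0,"ay":0,"az":0}
    - {"claw":0.5,"dx":0,"dy":0,"dz":0,"ax":0,"ay":0,"az":0}
    - {"claw":0.5,"dx":0,"dy":0,"dz":0,"ax":0,"ay":0,"az":0}

```text
time_s: 2.02
ee_pos: [0.4625, -0.0212, 0.2453]
orientation: [3.124, 0.327, -0.0]
wrist_force: [0.4, -0.3, -0.2]
gripper_width: 0.0428
finger_force: 0.0
```

Run:
```python
from h import *
from plant import *
import pickle
s=observe();g=get_image("wrist");pickle.dump((s,g),open("w1.pkl","wb"))
print(s["ee_pos"],s["orientation"],g["tool_from_camera"])
cv2.imwrite("pics/w1.png",g["frame"][...,::-1])
M=np.eye(4);M[:3,:3]=cv2.Rodrigues(s["orientation"])[0];M[:3,3]=s["ee_pos"]
f=g["frame"];hsv=cv2.cvtColor(f,cv2.COLOR_RGB2HSV);H,S,V=[hsv[...,i] for i in range(3)]
m=(((H<6)|(H>174))&(S>170)&(V>60)).astype(np.uint8);k,l,st,ce=cv2.connectedComponentsWithStats(m)
for i in range(1,k):
    if st[i][4]>60: print(st[i],ce[i],atz(g,[ce[i]],.126,M@g["tool_from_camera"]))
```

```text
[ 0.46247024 -0.02124262  0.24530752] [ 3.12447464e+00  3.27113195e-01 -1.23693494e-04] [[ 2.68159151e-04 -9.60617677e-01 -2.77873365e-01  7.01513314e-02]
 [ 9.99999065e-01  6.30227676e-04 -1.21367856e-03  1.58287853e-04]
 [ 1.34100456e-03 -2.77872780e-01  9.60616948e-01 -1.27684135e-01]
 [ 0.00000000e+00  0.00000000e+00  0.00000000e+00  1.00000000e+00]]
[235 179  23  22 398] [245.94723618 189.60552764] [[ 0.46184641 -0.01416787  0.126     ]]
```

View pics/w1.png

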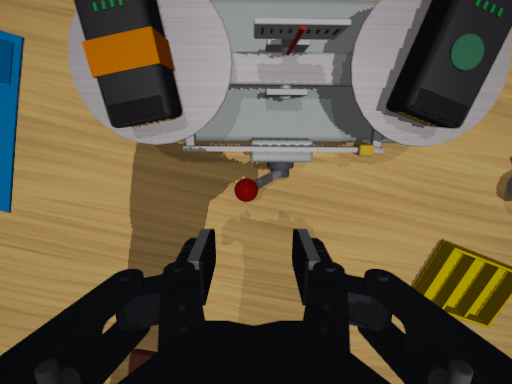

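The wrist view shows the knob at (246,190), agreeing with the triangulation at (0.462, -0.014), 7 mm off the finger centre. I shift and descend to straddle it.

Call:
send_rows:
  rows:
    - {"claw":0.5,"dx":0,"dy":-0.007,"dz":0,"ax":0,"ay":0,"az":0}
    - {"claw":0.5,"dx":0,"dy":0,"dz":0.03,"ax":0,"ay":0,"az":0}
    - {"claw":0.5,"dx":0,"dy":0,"dz":0.03,"ax":0,"ay":0,"az":0}
    - {"claw":0.5,"dx":0,"dy":0,"dz":0.03,"ax":0,"ay":0,"az":0}
    - {"claw":0.5,"dx":0,"dy":0,"dz":0.03,"ax":0,"ay":0,"az":0}
    - {"claw":0.5,"dx":0,"dy":0,"dz":0,"ax":0,"ay":0,"az":0}

```text
time_s: 2.57
ee_pos: [0.4575, -0.0171, 0.1203]
orientation: [-3.124, -0.318, 0.013]
wrist_force: [-1.3, -0.2, -0.5]
gripper_width: 0.0427
finger_force: 0.0
```

Call:
send_rows:
  rows:
    - {"claw":0.5,"dx":0.002,"dy":0.012,"dz":-0.002,"ax":0,"ay":0,"az":0}
    - {"claw":0.5,"dx":0.002,"dy":0.012,"dz":0,"ax":0,"ay":0,"az":0}
    - {"claw":0.5,"dx":0,"dy":0.012,"dz":0,"ax":0,"ay":0,"az":0}
    - {"claw":0.5,"dx":0,"dy":0.012,"dz":0,"ax":0,"ay":0,"az":0}
    - {"claw":0.5,"dx":0,"dy":0.012,"dz":0,"ax":0,"ay":0,"az":0}
    - {"claw":0.5,"dx":0,"dy":0.012,"dz":0,"ax":0,"ay":0,"az":0}
    - {"claw":0.5,"dx":0,"dy":0.01,"dz":0,"ax":0,"ay":0,"az":0}
    - {"claw":0.5,"dx":0,"dy":0,"dz":0,"ax":0,"ay":0,"az":0}

```text
time_s: 3.23
ee_pos: [0.4819, -0.0983, 0.1273]
orientation: [3.125, 0.316, 0.0]
wrist_force: [0.1, 0.2, -0.1]
gripper_width: 0.0426
finger_force: 0.0
```

Call:
send_rows:
  rows:
    - {"claw":0.5,"dx":0,"dy":0.002,"dz":0,"ax":0,"ay":0,"az":0}
    - {"claw":0.5,"dx":0,"dy":0.002,"dz":0,"ax":0,"ay":0,"az":0}
    - {"claw":0.5,"dx":0,"dy":0,"dz":0,"ax":0,"ay":0,"az":0}

```text
time_s: 3.48
ee_pos: [0.4824, -0.0991, 0.1273]
orientation: [-3.125, -0.322, 0.0]
wrist_force: [-0.1, -0.1, -1.0]
gripper_width: 0.0428
finger_force: 0.1
```

Call:
send_rows:
  rows:
    - {"claw":0.5,"dx":0,"dy":0.002,"dz":0,"ax":0,"ay":0,"az":0}
    - {"claw":0.5,"dx":0,"dy":0,"dz":0,"ax":0,"ay":0,"az":0}
    - {"claw":0.5,"dx":0,"dy":0,"dz":0,"ax":0,"ay":0,"az":0}
    - {"claw":0.5,"dx":0,"dy":0,"dz":0,"ax":0,"ay":0,"az":0}

```text
time_s: 3.82
ee_pos: [0.4826, -0.0995, 0.1272]
orientation: [-3.123, -0.324, 0.001]
wrist_force: [-1.5, 6.9, 1.4]
gripper_width: 0.0429
finger_force: 3.0
```

Run:
```python
from h import *
from plant import *
import pickle
d=pickle.load(open("d0.pkl","rb"))
s=observe();print(s["ee_pos"],s["wrist_force"])
a=get_image("scene");b=get_image("wrist");c=get_image("top")
cv2.imwrite("pics/x.png",0*c["frame"])
A=cv2.resize(a["frame"][155:285,220:335],(400,452),interpolation=2);A0=cv2.resize(b["frame"],(400,300));C=cv2.resize(c["frame"][120:225,190:340],(400,280),interpolation=2)
o=np.zeros((600,800,3),np.uint8);o[:452,:400]=A;o[:300,400:]=A0;o[300:580,400:]=C
cv2.imwrite("pics/f1.png",o[...,::-1])
M=np.eye(4);M[:3,:3]=cv2.Rodrigues(s["orientation"])[0];M[:3,3]=s["ee_pos"]
hsv=cv2.cvtColor(b["frame"],cv2.COLOR_RGB2HSV);H,S,V=[hsv[...,i] for i in range(3)]
m=(((H<6)|(H>174))&(S>170)&(V>60)).astype(np.uint8);k,l,st,ce=cv2.connectedComponentsWithStats(m)
for i in range(1,k):
    if st[i][4]>60: print(st[i],ce[i],atz(b,[ce[i]],.126,M@b["tool_from_camera"]))
```

```text
[ 0.48256198 -0.09953703  0.12717809] [-1.50482631  6.87415741  1.38108942]
[146   0  21  21 130] [156.38461538   9.35384615] [[ 0.58275363 -0.03786235  0.126     ]]
[ 212  238   42   42 1367] [232.34528164 258.47549378] [[ 0.47743956 -0.08946985  0.126     ]]
```

View pics/f1.png

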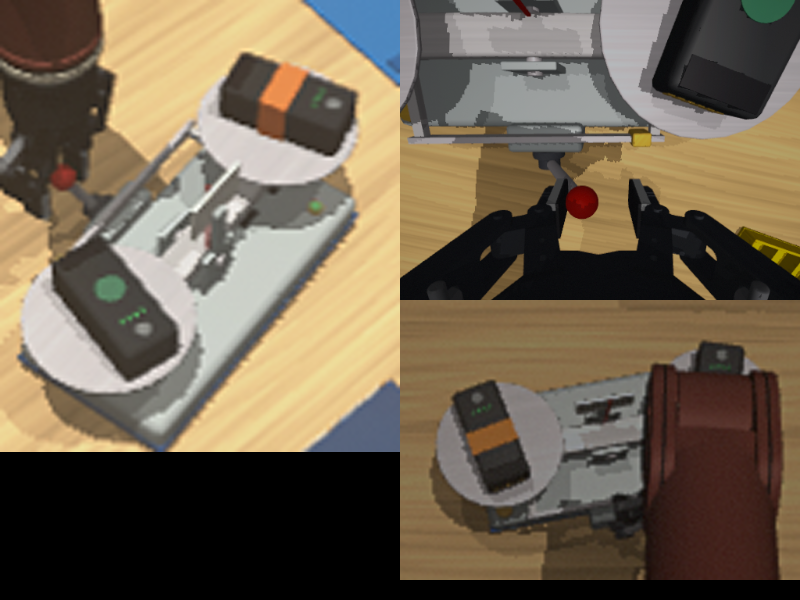

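The lever is at its stop: knob at (0.4774, -0.0895), 77 mm of travel, 7 N reaction. The good pan has visibly sunk and the taped pan has risen. I let it rest, then swing back.

Call:
send_rows:
  rows:
    - {"claw":0.5,"dx":0,"dy":0,"dz":0,"ax":0,"ay":0,"az":0}
    - {"claw":0.5,"dx":0,"dy":0,"dz":0,"ax":0,"ay":0,"az":0}
    - {"claw":0.5,"dx":0,"dy":0,"dz":0,"ax":0,"ay":0,"az":0}
    - {"claw":0.5,"dx":0,"dy":0,"dz":0,"ax":0,"ay":0,"az":0}
    - {"claw":0.5,"dx":0,"dy":0,"dz":0,"ax":0,"ay":0,"az":0}
    - {"claw":0.5,"dx":0,"dy":0,"dz":0,"ax":0,"ay":0,"az":0}
    - {"claw":0.5,"dx":0,"dy":0,"dz":0,"ax":0,"ay":0,"az":0}
    - {"claw":0.5,"dx":0,"dy":0,"dz":0,"ax":0,"ay":0,"az":0}

```text
time_s: 4.63
ee_pos: [0.4826, -0.0996, 0.1272]
orientation: [-3.123, -0.324, 0.001]
wrist_force: [-1.4, 6.3, 1.4]
gripper_width: 0.0426
finger_force: 3.0
```

Call:
send_rows:
  rows:
    - {"claw":0.5,"dx":0,"dy":0,"dz":0,"ax":0,"ay":0,"az":0}
    - {"claw":0.5,"dx":0,"dy":0,"dz":0,"ax":0,"ay":0,"az":0}
    - {"claw":0.5,"dx":0,"dy":0,"dz":0,"ax":0,"ay":0,"az":0}
    - {"claw":0.5,"dx":0,"dy":0,"dz":0,"ax":0,"ay":0,"az":0}
    - {"claw":0.5,"dx":0,"dy":0,"dz":0,"ax":0,"ay":0,"az":0}
    - {"claw":0.5,"dx":0,"dy":0,"dz":0,"ax":0,"ay":0,"az":0}
    - {"claw":0.5,"dx":0,"dy":0,"dz":0,"ax":0,"ay":0,"az":0}
    - {"claw":0.5,"dx":0,"dy":0,"dz":0,"ax":0,"ay":0,"az":0}

```text
time_s: 5.3
ee_pos: [0.4826, -0.0995, 0.1272]
orientation: [-3.123, -0.324, 0.001]
wrist_force: [-2.4, 6.0, 1.0]
gripper_width: 0.0429
finger_force: 3.0
```

Call:
send_rows:
  rows:
    - {"claw":0.5,"dx":-0.003,"dy":-0.014,"dz":0.004,"ax":0,"ay":0,"az":0}
    - {"claw":0.5,"dx":0,"dy":-0.013,"dz":0,"ax":0,"ay":0,"az":0}
    - {"claw":0.5,"dx":0,"dy":-0.013,"dz":0,"ax":0,"ay":0,"az":0}
    - {"claw":0.5,"dx":0,"dy":-0.013,"dz":0,"ax":0,"ay":0,"az":0}
    - {"claw":0.5,"dx":0,"dy":-0.013,"dz":0,"ax":0,"ay":0,"az":0}
    - {"claw":0.5,"dx":0,"dy":-0.013,"dz":0,"ax":0,"ay":0,"az":0}
    - {"claw":0.5,"dx":0,"dy":-0.013,"dz":0,"ax":0,"ay":0,"az":0}
    - {"claw":0.5,"dx":0,"dy":-0.008,"dz":0,"ax":0,"ay":0,"az":0}

```text
time_s: 5.97
ee_pos: [0.4592, -0.0023, 0.1234]
orientation: [3.124, 0.324, 0.0]
wrist_force: [4.0, -16.7, -1.4]
gripper_width: 0.0429
finger_force: 8.5
```

Call:
send_rows:
  rows:
    - {"claw":0.5,"dx":0,"dy":0,"dz":0,"ax":0,"ay":0,"az":0}
    - {"claw":0.5,"dx":0,"dy":0,"dz":0,"ax":0,"ay":0,"az":0}
    - {"claw":0.5,"dx":0,"dy":0,"dz":0,"ax":0,"ay":0,"az":0}

```text
time_s: 6.22
ee_pos: [0.4597, -0.0037, 0.1235]
orientation: [-3.125, -0.321, -0.001]
wrist_force: [0.5, -1.4, 1.9]
gripper_width: 0.0426
finger_force: 0.6
```

Call:
send_rows:
  rows:
    - {"claw":0.5,"dx":0,"dy":-0.002,"dz":0,"ax":0,"ay":0,"az":0}
    - {"claw":0.5,"dx":0,"dy":0,"dz":0,"ax":0,"ay":0,"az":0}
    - {"claw":0.5,"dx":0,"dy":0,"dz":0,"ax":0,"ay":0,"az":0}

```text
time_s: 6.47
ee_pos: [0.4596, -0.003, 0.1235]
orientation: [3.124, 0.319, 0.001]
wrist_force: [1.3, -5.0, 1.6]
gripper_width: 0.0425
finger_force: 2.7
```

Call:
send_rows:
  rows:
    - {"claw":0.5,"dx":0,"dy":0.011,"dz":0,"ax":0,"ay":0,"az":0}
    - {"claw":0.5,"dx":0,"dy":0,"dz":0,"ax":0,"ay":0,"az":0}
    - {"claw":0.5,"dx":0,"dy":0,"dz":-0.03,"ax":0,"ay":0,"az":0}
    - {"claw":0.5,"dx":0,"dy":0,"dz":-0.035,"ax":0,"ay":0,"az":0}
    - {"claw":0.5,"dx":0,"dy":0,"dz":-0.035,"ax":0,"ay":0,"az":0}
    - {"claw":0.5,"dx":0,"dy":0,"dz":-0.035,"ax":0,"ay":0,"az":0}
    - {"claw":1,"dx":0,"dy":0,"dz":0,"ax":0,"ay":0,"az":0}
    - {"claw":1,"dx":0,"dy":0,"dz":0,"ax":0,"ay":0,"az":0}

```text
time_s: 7.13
ee_pos: [0.4625, -0.0128, 0.2602]
orientation: [3.125, 0.32, 0.006]
wrist_force: [-1.0, 0.3, -0.6]
gripper_width: 0.0655
finger_force: 0.0
```

Run:
```python
from h import *
from plant import *
s=observe();b=get_image("wrist")
M=np.eye(4);M[:3,:3]=cv2.Rodrigues(s["orientation"])[0];M[:3,3]=s["ee_pos"]
hsv=cv2.cvtColor(b["frame"],cv2.COLOR_RGB2HSV);H,S,V=[hsv[...,i] for i in range(3)]
for lo,hi,z in((175,5,.126),(7,15,.16)):
    m=((((H<6)|(H>174)) if lo>hi else (H>6)&(H<16))&(S>170)&(V>60)).astype(np.uint8);k,l,st,ce=cv2.connectedComponentsWithStats(m)
    for i in range(1,k):
        if st[i][4]>60: print(st[i],ce[i],atz(b,[ce[i]],z,M@b["tool_from_camera"]))
```

```text
[243 178  22  21 357] [253.07843137 187.61904762] [[ 0.46158043 -0.0125562   0.126     ]]
[169  37  18  38 283] [177.55123675  56.90459364] [[0.55873123 0.06552636 0.16      ]]
```

The lever knob is back at its start point, so the beam is arrested. Now I move above the taped pack and align to its yaw.

Call:
send_rows:
  rows:
    - {"claw":1,"dx":0.027,"dy":-0.022,"dz":0,"ax":0,"ay":0,"az":0}
    - {"claw":1,"dx":0.027,"dy":-0.022,"dz":0,"ax":0,"ay":0,"az":0}
    - {"claw":1,"dx":0.027,"dy":-0.022,"dz":0,"ax":0,"ay":0,"az":0}
    - {"claw":1,"dx":0.027,"dy":-0.022,"dz":0,"ax":0,"ay":0,"az":0}
    - {"claw":1,"dx":0,"dy":0,"dz":0,"ax":0,"ay":0,"az":-5.5}
    - {"claw":1,"dx":0,"dy":0,"dz":0,"ax":0,"ay":0,"az":-5.5}
    - {"claw":1,"dx":0,"dy":0,"dz":0,"ax":0,"ay":0,"az":0}
    - {"claw":1,"dx":0,"dy":0,"dz":0,"ax":0,"ay":0,"az":0}

```text
time_s: 7.85
ee_pos: [0.5487, 0.0949, 0.2568]
orientation: [-3.08, -0.614, 0.004]
wrist_force: [-0.2, 0.4, 0.2]
gripper_width: 0.0851
finger_force: 0.0
```

Run:
```python
from h import *
from plant import *
import pickle
s=observe();b=get_image("wrist");pickle.dump((s,b),open("w2.pkl","wb"));print(s["ee_pos"],s["orientation"])
cv2.imwrite("pics/w2.png",b["frame"][...,::-1])
```

```text
[0.54872399 0.09494234 0.25684275] [-3.08027605 -0.61429786  0.00401053]
```

View pics/w2.png

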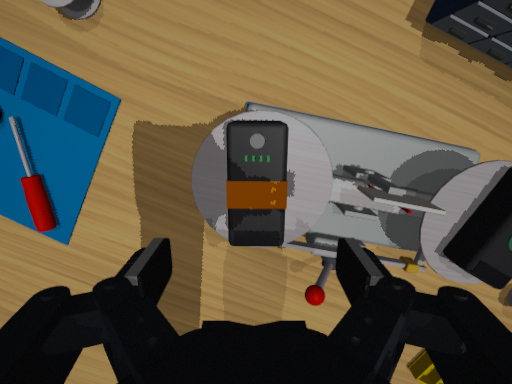

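The pack appears upright and aligned with the tool (columns 228–288, rows 120–245), with the tape centre at (257,195).

Run:
```python
from h import *
import pickle
s,b=pickle.load(open("w2.pkl","rb"));d=pickle.load(open("d0.pkl","rb"))
M=np.eye(4);M[:3,:3]=cv2.Rodrigues(s["orientation"])[0];M[:3,3]=s["ee_pos"];W=M@b["tool_from_camera"]
P=atz(b,[(257.3,195),(229,122),(288,122),(227.5,240),(287,240)],.16,W);print(P)
print("tool",(P-s["ee_pos"])@M[:3,:3])
x,y=368/4.8+224.6,98/4.8+159.6
print(tri(b,(257.3,195),d["scene"],(x,y),W))
```

```text
[[0.55195018 0.09313914 0.16      ]
 [0.59836656 0.13660327 0.16      ]
 [0.6160622  0.09407816 0.16      ]
 [0.50364224 0.10132147 0.16      ]
 [0.52381352 0.05293116 0.16      ]]
tool [[ 0.00251775  0.00301356  0.09683366]
 [ 0.062056   -0.01932013  0.09671774]
 [ 0.0620851   0.0267398   0.096665  ]
 [-0.03895564 -0.02307377  0.09696203]
 [-0.03889021  0.02935232  0.09690192]]
(array([0.55256798, 0.09343428, 0.1627111 ]), np.float64(0.00026752777708718967))
```

Call:
send_rows:
  rows:
    - {"claw":0.82,"dx":0.005,"dy":0.003,"dz":0,"ax":0,"ay":0,"az":0}
    - {"claw":0.82,"dx":0,"dy":0,"dz":0.025,"ax":0,"ay":0,"az":0}
    - {"claw":0.82,"dx":0,"dy":0,"dz":0.025,"ax":0,"ay":0,"az":0}
    - {"claw":0.82,"dx":0,"dy":0,"dz":0.025,"ax":0,"ay":0,"az":0}
    - {"claw":0.82,"dx":0,"dy":0,"dz":0,"ax":0,"ay":0,"az":0}

```text
time_s: 8.32
ee_pos: [0.5528, 0.093, 0.1787]
orientation: [-3.08, -0.615, 0.011]
wrist_force: [-0.9, -1.5, -0.1]
gripper_width: 0.0701
finger_force: 0.0
```

Call:
send_rows:
  rows:
    - {"claw":0.82,"dx":0,"dy":0,"dz":0.015,"ax":0,"ay":0,"az":0}
    - {"claw":0.82,"dx":0,"dy":0,"dz":0.015,"ax":0,"ay":0,"az":0}
    - {"claw":0.82,"dx":0,"dy":0,"dz":0.01,"ax":0,"ay":0,"az":0}
    - {"claw":0.82,"dx":0,"dy":0,"dz":0,"ax":0,"ay":0,"az":0}
    - {"claw":0.82,"dx":0,"dy":0,"dz":0,"ax":0,"ay":0,"az":0}

```text
time_s: 8.73
ee_pos: [0.5553, 0.0943, 0.1439]
orientation: [-3.08, -0.618, 0.0]
wrist_force: [0.1, -0.2, 1.2]
gripper_width: 0.07
finger_force: 0.0
```

Call:
send_rows:
  rows:
    - {"claw":0.75,"dx":0,"dy":0,"dz":0.003,"ax":0,"ay":0,"az":0}
    - {"claw":0.68,"dx":0,"dy":0,"dz":0,"ax":0,"ay":0,"az":0}
    - {"claw":0.62,"dx":0,"dy":0,"dz":0,"ax":0,"ay":0,"az":0}
    - {"claw":0.5,"dx":0,"dy":0,"dz":0,"ax":0,"ay":0,"az":0}
    - {"claw":0.4,"dx":0,"dy":0,"dz":0,"ax":0,"ay":0,"az":0}
    - {"claw":0.3,"dx":0,"dy":0,"dz":0,"ax":0,"ay":0,"az":0}
    - {"claw":0.3,"dx":0,"dy":0,"dz":0,"ax":0,"ay":0,"az":0}
    - {"claw":0.3,"dx":0,"dy":0,"dz":0,"ax":0,"ay":0,"az":0}
  newtons: 40

```text
time_s: 9.4
ee_pos: [0.5554, 0.0945, 0.141]
orientation: [3.08, 0.619, 0.001]
wrist_force: [-1.5, 1.1, 5.8]
gripper_width: 0.0495
finger_force: 43.4
```

Call:
send_rows:
  rows:
    - {"claw":0.3,"dx":0,"dy":0,"dz":-0.005,"ax":0,"ay":0,"az":0}
    - {"claw":0.3,"dx":0,"dy":0,"dz":-0.01,"ax":0,"ay":0,"az":0}
    - {"claw":0.3,"dx":0,"dy":0,"dz":-0.015,"ax":0,"ay":0,"az":0}
    - {"claw":0.3,"dx":0,"dy":0,"dz":-0.02,"ax":0,"ay":0,"az":0}
    - {"claw":0.3,"dx":0,"dy":0,"dz":-0.02,"ax":0,"ay":0,"az":0}
    - {"claw":0.3,"dx":0,"dy":0,"dz":-0.02,"ax":0,"ay":0,"az":0}
    - {"claw":0.3,"dx":0,"dy":0,"dz":-0.02,"ax":0,"ay":0,"az":0}
    - {"claw":0.3,"dx":0,"dy":0,"dz":-0.01,"ax":0,"ay":0,"az":0}

```text
time_s: 10.07
ee_pos: [0.5557, 0.0946, 0.2632]
orientation: [3.08, 0.619, 0.004]
wrist_force: [1.2, -0.4, -2.3]
gripper_width: 0.0495
finger_force: 42.5
```

Call:
send_rows:
  rows:
    - {"claw":0.3,"dx":0,"dy":0,"dz":-0.01,"ax":0,"ay":0,"az":0}
    - {"claw":0.3,"dx":0,"dy":0,"dz":0,"ax":0,"ay":0,"az":0}
    - {"claw":0.3,"dx":0,"dy":0,"dz":0,"ax":0,"ay":0,"az":0}
    - {"claw":0.3,"dx":0,"dy":0,"dz":0,"ax":0,"ay":0,"az":0}
    - {"claw":0.3,"dx":0,"dy":0,"dz":0,"ax":0,"ay":0,"az":0}
    - {"claw":0.3,"dx":0,"dy":0,"dz":0,"ax":0,"ay":0,"az":0}
    - {"claw":0.3,"dx":0,"dy":0,"dz":0,"ax":0,"ay":0,"az":0}
    - {"claw":0.3,"dx":0,"dy":0,"dz":0,"ax":0,"ay":0,"az":0}

```text
time_s: 10.73
ee_pos: [0.555, 0.0943, 0.2699]
orientation: [-3.08, -0.619, 0.001]
wrist_force: [0.2, -0.2, -3.9]
gripper_width: 0.0494
finger_force: 42.5
```

Run:
```python
from h import *
from plant import *
a=get_image("scene");b=get_image("wrist");c=get_image("top")
o=np.zeros((600,800,3),np.uint8);o[:500,:400]=cv2.resize(a["frame"][110:285,200:340],(400,500),interpolation=2);o[:300,400:]=cv2.resize(b["frame"],(400,300));o[300:580,400:]=cv2.resize(c["frame"][120:225,190:340],(400,280),interpolation=2)
cv2.imwrite("pics/f2.png",o[...,::-1]);s=observe();print(s["ee_pos"],s["orientation"],s["finger_force"],s["wrist_force"])
```

```text
[0.55509659 0.09431601 0.27024741] [-3.07996611e+00 -6.18943228e-01  1.81435690e-04] 42.54226863384247 [ 0.26261439 -0.28182767 -3.36977271]
```

View pics/f2.png

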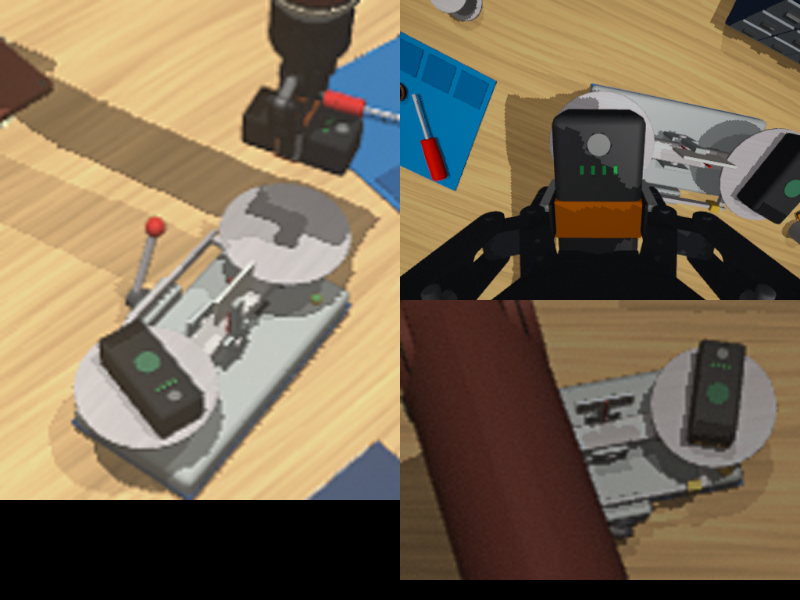

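The pack is lifted 129 mm and held level at 42 N. The lever is back, the pans are level, and the good pack is in place.

```bash
python3 -c "from plant import *;print(finish_job())"
```

```text
the job is handed in; nothing more can be done
None
```

Job handed in: the taped pack on the left pan proved lighter (the good pack's pan sank), the beam was arrested again, and the taped pack is now held level about 13 cm above its pan, with the good pack left on its pan.

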